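# Make up two syrup tasting sets in the gravity-feed chutes

## Task

Make up the two syrup tasting sets in the gravity chutes, ready for the packer, who takes the tins from the low front end in tasting order: out of the orange chute first the yellow tin, then the red, then the green; out of the white chute first the blue tin, then the black. Each tin must lie squarely across its chute, rolled fully home against the stop or the tin in front of it; lay the tins in gently, do not drop them. Leave the tin without a label where it is in the rack.

Things in the scene. Friction and masses are not known exactly. Their poses are not given: they have to be found in the camera images.
- rack: Fixed grey plate 168 x 220 mm, top 8 mm above the table. Two rows (its x = -48, 48 mm) of three places (its y = -72, 0, 72 mm). Tins lie on pairs of 8 mm bars 28 mm apart, axis 35 mm up; thin dividers 27 mm high between. Fingers fit on both sides of a tin (rack x) down to 10 mm above the table. Origin: centre of underside. Furniture behind (x over 0.6 m) is 0.2 to 0.3 m high.
- yellow_tin: Closed round steel tin, 46 mm diameter, 58 mm long, about 0.12 kg, bright yellow label. It lies on its side in one of the six places of the rack. Origin: the middle of the tin, on its axis. Its y axis is the tin's long axis (parallel to the rack's y at the start); x and z turn round as it rolls.
- red_tin: Closed round steel tin, 46 mm diameter, 58 mm long, about 0.12 kg, red label. It lies on its side in one of the six places of the rack. Origin: the middle of the tin, on its axis. Its y axis is the tin's long axis (parallel to the rack's y at the start); x and z turn round as it rolls.
- green_tin: Closed round steel tin, 46 mm diameter, 58 mm long, about 0.12 kg, green label. It lies on its side in one of the six places of the rack. Origin: the middle of the tin, on its axis. Its y axis is the tin's long axis (parallel to the rack's y at the start); x and z turn round as it rolls.
- blue_tin: Closed round steel tin, 46 mm diameter, 58 mm long, about 0.12 kg, blue label. It lies on its side in one of the six places of the rack. Origin: the middle of the tin, on its axis. Its y axis is the tin's long axis (parallel to the rack's y at the start); x and z turn round as it rolls.
- black_tin: Closed round steel tin, 46 mm diameter, 58 mm long, about 0.12 kg, black label. It lies on its side in one of the six places of the rack. Origin: the middle of the tin, on its axis. Its y axis is the tin's long axis (parallel to the rack's y at the start); x and z turn round as it rolls.
- bare_tin: Closed round steel tin, 46 mm diameter, 58 mm long, about 0.12 kg, no label at all, plain shiny steel with shallow beads. It lies on its side in one of the six places of the rack. Origin: the middle of the tin, on its axis. Its y axis is the tin's long axis (parallel to the rack's y at the start); x and z turn round as it rolls. It stays in the rack.
- orange_chute: Orange gravity chute, fixed, 195 x 70 mm, inside 66 wide, floor sloping 11 degrees: low front with stop at its -x, raised open loading end at +x. Tins lie across it (along its y) and roll down. Tall walls (top 88 mm up) with folded-in lips stop tins being lowered in at the middle; from x = +18 to the floor end at +79 low slick walls splay to 92 mm. Origin: footprint centre, on the table.
- white_chute: White chute, else just like the orange one. For both, tin axis (chute x, height above table): laid in at the loading end +55, 67 mm (fingers in front of and behind the tin, the rear one past the floor end); at rest first by the stop -80, 41 mm; second -35, 50 mm; third +10, 59 mm; all at chute y = 0. Origin: footprint centre, on the table.

How it is judged:
At the end, for the whole second after the job is handed in: Yellow, red, green (from the stop) in the orange chute, blue, black in the white: each within 12 mm along the chute and 8 mm in height of its rest position, 10 mm of the middle line, 0.25 rad of square, released, at rest; the unlabelled tin not moved over 12 mm, at rest (x of yellow_tin in the frame of orange_chute between -0.0918 and -0.0678 m and y of yellow_tin in the frame of orange_chute between -0.01 and 0.01 m and z of yellow_tin in the frame of orange_chute between 0.033 and 0.049 m and angle between the y axis of each of yellow_tin, red_tin, green_tin and the y axis of orange_chute, either way round below 0.25 rad and linear speed of each of yellow_tin, red_tin, green_tin, blue_tin, black_tin, bare_tin below 0.03 m/s and contact force between each of yellow_tin, red_tin, green_tin, blue_tin, black_tin and the fingers below 0.05 N and x of red_tin in the frame of orange_chute between -0.0467 and -0.0227 m and y of red_tin in the frame of orange_chute between -0.01 and 0.01 m and z of red_tin in the frame of orange_chute between 0.0417 and 0.0577 m and x of green_tin in the frame of orange_chute between -0.0015 and 0.0225 m and y of green_tin in the frame of orange_chute between -0.01 and 0.01 m and z of green_tin in the frame of orange_chute between 0.0505 and 0.0665 m and x of blue_tin in the frame of white_chute between -0.0918 and -0.0678 m and y of blue_tin in the frame of white_chute between -0.01 and 0.01 m and z of blue_tin in the frame of white_chute between 0.033 and 0.049 m and angle between the y axis of each of blue_tin, black_tin and the y axis of white_chute, either way round below 0.25 rad and x of black_tin in the frame of white_chute between -0.0467 and -0.0227 m and y of black_tin in the frame of white_chute between -0.01 and 0.01 m and z of black_tin in the frame of white_chute between 0.0417 and 0.0577 m and distance of bare_tin from where it was at the start of the episode below 0.012 m); the robot touches nothing.
It fails at once if the unlabelled tin is taken out of its place (distance of bare_tin from where it was at the start of the episode above 0.02 m).
It fails at once if a tin is dropped into its chute ((horizontal distance between yellow_tin and orange_chute below 0.13 m and height (world z) of yellow_tin below 0.12 m and linear speed of yellow_tin above 0.8 m/s) or (horizontal distance between red_tin and orange_chute below 0.13 m and height (world z) of red_tin below 0.12 m and linear speed of red_tin above 0.8 m/s) or (horizontal distance between green_tin and orange_chute below 0.13 m and height (world z) of green_tin below 0.12 m and linear speed of green_tin above 0.8 m/s) or (horizontal distance between blue_tin and white_chute below 0.13 m and height (world z) of blue_tin below 0.12 m and linear speed of blue_tin above 0.8 m/s) or (horizontal distance between black_tin and white_chute below 0.13 m and height (world z) of black_tin below 0.12 m and linear speed of black_tin above 0.8 m/s)).
It also fails if it takes over 136 s, if anything falls off the work surface, if the arm or the gripper's body presses on something with over 40 N, if the wrist force passes 120 N, or if a joint passes its speed limit or range.

## Robot

A 6-joint arm with a two-finger parallel gripper is mounted at the origin on a cart in front of the work surface, level with it; the furniture and walls round the work are solid. World frame = base frame: x ahead of the robot, y to its left, z up, the work surface at z = 0. Lengths are in m, angles in rad, forces in N, time in s.
With the tool pointing down it reaches from about 0.275 to 0.75 m from the base axis. Payload 10.2 kg.
Tool frame: the origin (TCP) lies midway between the tips of the shut fingers; the grasp point (between the pads) lies 19 mm behind it; z points along the fingers, y is the line along which they close (so a half turn about z gives the same grasp; the last joint's range is limited). The gripper opens to 85 mm and grips with 20 to 120 N. Pads are 22 mm wide; open, the fingers measure 114 mm over their backs; the gripper's body (76 mm by 85 mm) begins 54 mm behind the grasp point. The pads swing forward as they close: fully open they stand 13 mm farther back than shut.
Start: joints at [-1.524, 0.313, 1.498, -0, 1.331, -0.223], TCP at [0.14, -0.506, 0.231] pointing down, gripper open.
Joint ranges: [-2.94, 2.94], [-0.97, 2.17], [0.19, 2.56], [-1.23, 4.37], [0.02, 3.11], [-2.88, 2.88]. Speed limits (rad/s): [2.39, 2.39, 3.01, 3.14, 3.14, 3.14].

## Interface

Orientations are given as a unit quaternion [x, y, z, w].
In Python, from station import r, viewer, order gives the robot as it stands. The module is installed in compiled form; this text tells all that it offers.
- The arm moves only by the tool jog_arm, never from a script. Its argument "rows" is a list of rows, each a list of 3 entries, a list of its own where there are three numbers: the shift along the tool's x, y, z in units of 30 mm (1.0 is 30 mm), then the turn, a rotation vector about the tool's x, y, z in units of 6 degrees (1.0 is 6 degrees), then the closure, from 0 (fully open) to 1 (shut). In form: [[[tx, ty, tz], [rx, ry, rz], hand], ...]. A call has 1 to 20 rows; each row shifts and turns the commanded pose from where the row before left it, along the tool's axes as they then stand; what a row does not reach is not made up. A row lasts 1/12 s, in which the tool goes at most 41.7 mm and 7.16 degrees, less where a joint would pass 70% of its speed; a pose out of reach is approached as far as the arm can. A call is refused whole if a number of a shift passes 1 or a number of a turn 1, either way. A call with a gripper value outside its range is refused whole. The fingers move at their own pace and stop on an object; "newtons" is the grip in N (left out, the last holds). Time passes only in rows, so rows that do not move let the fingers close. It gives the time, the measured TCP pose, the force, the opening and the grip force at its end, in the units of the state.
- r.read_state(): the state, without advancing time (a new reading comes with each control period).
- viewer.camera(name): name is "scene" or "top" or "wrist"; returns the picture (384x512x3 uint8, red, green, blue); there is no depth.
- viewer.calibration(name): a dict with "fov_y" (degrees; the focal length in pixels is half the picture's height over the tangent of half this angle, whatever the lens; pixels are square), "cx", "cy" (the principal point, pixels), "extrinsics" (4x4, takes a point from world to camera coordinates); the wrist camera has in their place "hand_eye" (4x4, takes a point from camera to tool coordinates, whose origin is the TCP and whose axes are the flange's). Camera axes: x right, y down, z forward; pixel columns grow to the right and rows downward; lengths in m; the calibration is good to about 2 mm. A picture is of the moment at which its call begins: read the wrist's pose just before it. calibration takes no time and is no camera call.
- order.hand_in(): hands the job in; it is judged then, once.
The state is a dict: "clock": time; "joint_pos": joint angles; "joint_vel": joint speeds; "joint_efforts": joint torques, N m; "tcp_pos": TCP position; "ee_rot": TCP orientation; "force": force on the tool from outside, world axes, zero at the start; "wrist_torque": the same for the moment, N m; "opening": opening from 0.0 (shut) to 1.0 (fully open); "finger_force": force on a finger pad.
Only numpy, scipy, OpenCV 4.12 (cv2) and the standard library are available. Lean on these libraries where they do the work, as an engineer would, in place of code of your own. Each camera call takes 0.05 s, during which the arm holds its last target. There are 200 camera calls.

## Working session

There is one attempt and no reset: what is moved stays moved. The work goes in short steps, Python scripts to look and compute and a tool call to move; the robot and the scene stay as the last step left them, time stands still between calls to the robot, and variables do not carry over. Pictures are saved under pics/ and viewed, at most 14 in all, crops included, and the job is handed in when it is done.

Besides the shell and the picture viewer there is one more tool, called after "Call:" as name([rows], argument=value, ...), one row to a line, values as JSON. jog_arm: Moves the arm, as the interface text tells. Its arguments: {"type":"object","properties":{"rows":{"type":"array"},"newtons":{"type":"number"}},"required":["rows"]}

```bash
mkdir -p pics
python3 - <<'E'
from station import r,viewer
import cv2
s=r.read_state();print(s)
for n in("top","scene"):
    cv2.imwrite(f"pics/{n}0.png",cv2.resize(viewer.camera(n)[:,:,::-1],(800,600),interpolation=cv2.INTER_CUBIC))
    print(viewer.calibration(n))
print(viewer.calibration("wrist"))
E
```

```text
{'clock': 0.0, 'joint_pos': array([-1.52441473e+00,  3.13459188e-01,  1.49844194e+00,  3.07964505e-05,
        1.33101190e+00, -2.23399290e-01]), 'joint_vel': array([ 0.00046086,  0.00014505, -0.00011023,  0.00071586,  0.00187132,
       -0.00095909]), 'joint_efforts': array([ 5.99715950e-04, -4.12269974e+01, -2.59739542e+01, -1.84370192e-04,
        4.19706601e-03, -1.52877271e-05]), 'tcp_pos': array([ 0.13990696, -0.50574529,  0.23072855]), 'ee_rot': array([ 9.90916348e-01,  1.34478086e-01,  7.32529452e-05, -6.56282020e-04]), 'force': array([-0.76298573, -0.18662734, -0.6071047 ]), 'wrist_torque': array([-0.01682941, -0.00135267, -0.00212916]), 'finger_force': 0.0, 'opening': 1.0006392298545825}
{'fov_y': 42.773943245816696, 'cx': 251.35936067629027, 'cy': 197.3593496063932, 'extrinsics': array([[ 0.01867405, -0.99975431, -0.01194136, -0.06246737],
       [-0.99381124, -0.01725234, -0.10973409,  0.49164329],
       [ 0.10950112,  0.01391663, -0.99388925,  1.52161452],
       [ 0.        ,  0.        ,  0.        ,  1.        ]])}
{'fov_y': 50.141422917029324, 'cx': 250.6767032961988, 'cy': 193.43067532965352, 'extrinsics': array([[-0.88822555, -0.45928881, -0.01044762,  0.38400525],
       [-0.2705557 ,  0.54134056, -0.79608417,  0.1870069 ],
       [ 0.37128828, -0.70427564, -0.60509572,  1.06370457],
       [ 0.        ,  0.        ,  0.        ,  1.        ]])}
{'fov_y': 65.47552356174846, 'cx': 247.2621204286446, 'cy': 188.74620044186116, 'hand_eye': array([[ 7.37634800e-04, -9.63654566e-01, -2.67150394e-01,
         6.79231332e-02],
       [ 9.99998331e-01,  2.64207959e-04,  1.80807655e-03,
         1.60611023e-04],
       [-1.67177796e-03, -2.67151282e-01,  9.63653152e-01,
        -1.43017942e-01],
       [ 0.00000000e+00,  0.00000000e+00,  0.00000000e+00,
         1.00000000e+00]])}
```

View pics/top0.png

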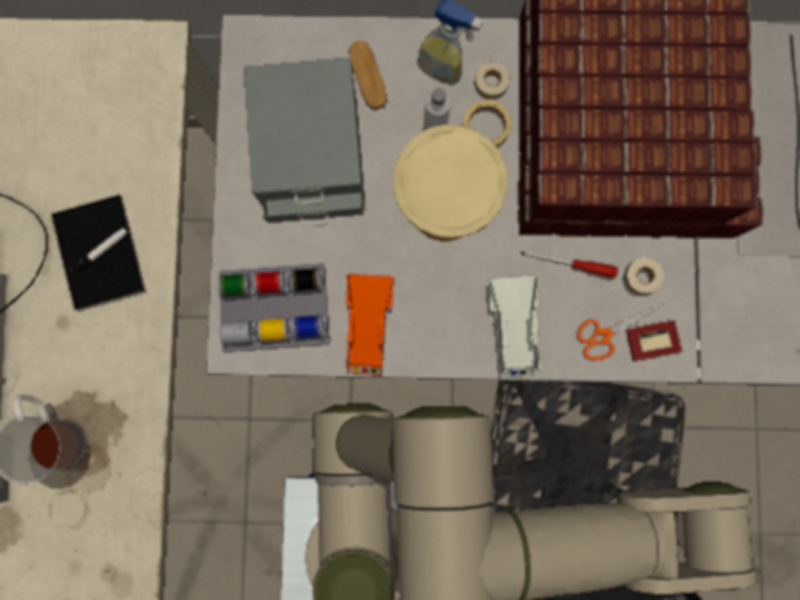

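View pics/scene0.png

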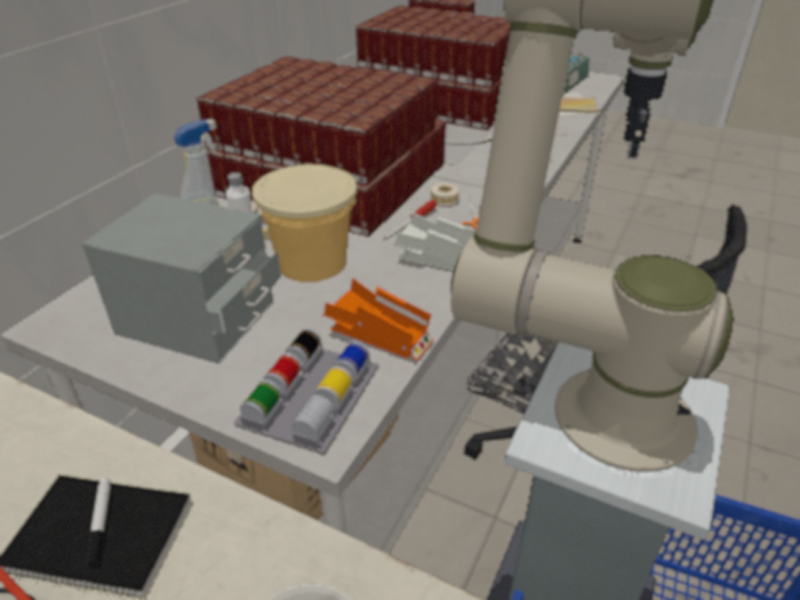

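Top view: rack on the left, far row green (148,182 native), red, black and near row bare, yellow, blue. The orange chute is around (236,207) and the white one around (329,207), both with their loading ends away from the robot. I'll enlarge for rough poses.

```bash
python3 - <<'E'
from station import r,viewer
import cv2
im=viewer.camera("top")[:,:,::-1]
c=cv2.resize(im[165:245,135:265],None,fx=6,fy=6,interpolation=cv2.INTER_CUBIC);cv2.imwrite("pics/ta.png",c)
c=cv2.resize(im[165:245,220:350],None,fx=6,fy=6,interpolation=cv2.INTER_CUBIC);cv2.imwrite("pics/tb.png",c)
E
cat > h.py <<'E'
import numpy as np
from scipy.spatial.transform import Rotation as R
from station import r,viewer
def project_back(name,uv,z,state=None):
    c=viewer.calibration(name); f=192/np.tan(np.radians(c["fov_y"]/2))
    d=np.array([(uv[0]-c["cx"])/f,(uv[1]-c["cy"])/f,1])
    if name=="wrist":
        T=np.eye(4);T[:3,:3]=R.from_quat(state["ee_rot"]).as_matrix();T[:3,3]=state["tcp_pos"];T=T@c["hand_eye"]
    else: T=np.linalg.inv(c["extrinsics"])
    d=T[:3,:3]@d;o=T[:3,3]
    return o+d*(z-o[2])/d[2]
E
```

```text
(no output)
```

View pics/ta.png

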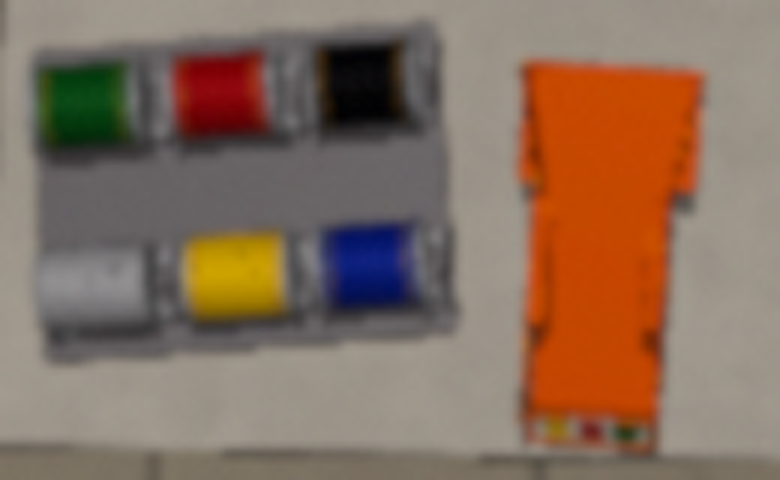

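View pics/tb.png

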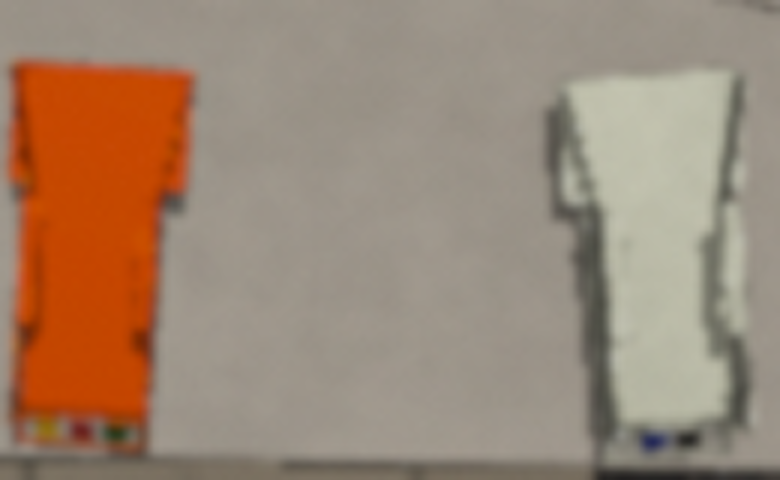

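The crops show rack corners at about (38,52), (435,25), (455,328) and (47,358) in ta. The orange loading edge runs (525,65)-(703,75) with its front at y≈445. In tb the white loading edge runs (565,82)-(740,72) and its front is around (670,440). Now a rough pose estimate.

Run:
```python
from h import *
P=lambda u,v,z,x0=135:np.round(project_back("top",(x0+(u+.5)/6-.5,165+(v+.5)/6-.5),z)[:2]*1000)
print("rack",[P(*q,.008) for q in((47,358),(38,52),(435,25),(455,328))])
print("tins",{n:P(*q,.05) for n,q in dict(green=(85,102),red=(220,93),black=(361,84),bare=(92,285),yellow=(235,275),blue=(368,265)).items()})
print("or",[P(*q,.05) for q in((525,65),(703,75))],[P(*q,.01) for q in((525,445),(655,447))])
print("wh",[P(*q,.05,220) for q in((565,82),(740,72))],[P(*q,.01,220) for q in((605,452),(735,448))])
```

```text
rack [array([403., 292.]), array([567., 304.]), array([585.,  91.]), array([422.,  76.])]
tins {'green': array([534., 268.]), 'red': array([540., 198.]), 'black': array([546., 124.]), 'bare': array([439., 260.]), 'yellow': array([445., 186.]), 'blue': array([452., 118.])}
or [array([558.,  39.]), array([554., -54.])] [array([361.,  37.]), array([361., -32.])]
wh [array([ 553., -247.]), array([ 560., -338.])] [array([ 363., -274.]), array([ 367., -342.])]
```

Call:
jog_arm([
  [[0.99,-0.73,-0.17],[0,0,0],0],
  [[0.99,-0.73,-0.17],[0,0,0],0],
  [[0.99,-0.73,-0.17],[0,0,0],0],
  [[0.99,-0.73,-0.17],[0,0,0],0],
  [[0.99,-0.73,-0.17],[0,0,0],0],
  [[0.99,-0.73,-0.17],[0,0,0],0],
  [[0.99,-0.73,-0.17],[0,0,0],0],
  [[0.99,-0.73,-0.17],[0,0,0],0],
  [[0.99,-0.73,-0.17],[0,0,0],0],
  [[0.99,-0.73,-0.17],[0,0,0],0],
  [[0.99,-0.73,-0.17],[0,0,0],0],
  [[0.99,-0.73,-0.17],[0,0,0],0],
  [[0.99,-0.73,-0.17],[0,0,0],0],
  [[0.99,-0.73,-0.17],[0,0,0],0],
])

```text
clock: 1.32
tcp_pos: [0.4597, -0.0979, 0.3029]
ee_rot: [0.991, 0.135, -0.0, 0.0]
force: [0.0, -0.5, 0.2]
opening: 1.003
finger_force: 0.0
```

Call:
jog_arm([
  [[0,0,0],[0,0,-0.95],0],
  [[0,0,0],[0,0,-0.95],0],
  [[0,0,0],[0,0,-0.95],0],
  [[0,0,0],[0,0,-0.95],0],
  [[0,0,0],[0,0,-0.95],0],
  [[0,0,0],[0,0,-0.95],0],
  [[0,0,0],[0,0,-0.95],0],
  [[0,0,0],[0,0,-0.95],0],
  [[0,0,0],[0,0,-0.95],0],
  [[0,0,0],[0,0,-0.95],0],
  [[0,0,0],[0,0,-0.95],0],
  [[0,0,0],[0,0,-0.95],0],
  [[0,0,0],[0,0,-0.95],0],
  [[0,0,0],[0,0,0],0],
  [[0,0,0],[0,0,0],0],
])

```text
clock: 2.57
tcp_pos: [0.4589, -0.0997, 0.3025]
ee_rot: [0.711, 0.703, -0.0, -0.0]
force: [-0.5, 0.3, -0.0]
opening: 1.001
finger_force: 0.0
```

```bash
cat >> h.py <<'E'
def yaw(s): m=R.from_quat(s["ee_rot"]).as_matrix(); return np.degrees(np.arctan2(m[1,0],m[0,0]))
def plan(xyz,yw,s=None):
    "tool-frame shift (30 mm units) and rotvec (6 deg units) to a tool-down target pose, yaw of tool x in deg"
    s=s or r.read_state(); C=R.from_quat(s["ee_rot"]); t=C.inv().apply(np.array(xyz)-s["tcp_pos"])
    a=np.radians(yw); T=R.from_matrix(np.array([[np.cos(a),np.sin(a),0],[np.sin(a),-np.cos(a),0],[0,0,-1]]))
    print("shift",np.round(t/.03,3),"turn",np.round(np.degrees((C.inv()*T).as_rotvec())/6,3))
def show():
    s=r.read_state(); print(round(s["clock"],2),np.round(s["tcp_pos"],4),"yaw",round(yaw(s),2),"open",round(s["opening"],3),"F",np.round(s["force"],1),"grip",round(s["finger_force"],1)); return s
E
python3 - <<'E'
from h import *
import cv2
s=show(); print(s["joint_pos"].round(2))
im=viewer.camera("wrist")[:,:,::-1]
np.save("pics/w1.npy",dict(img=im,s=s),allow_pickle=True)
cv2.imwrite("pics/w1.png",cv2.resize(im,(800,600),interpolation=cv2.INTER_CUBIC))
E
```

```text
2.57 [ 0.4589 -0.0997  0.3025] yaw 89.39 open 1.001 F [-0.5  0.3 -0. ] grip 0.0
[-0.46  0.14  1.52 -0.    1.47 -0.45]
```

View pics/w1.png

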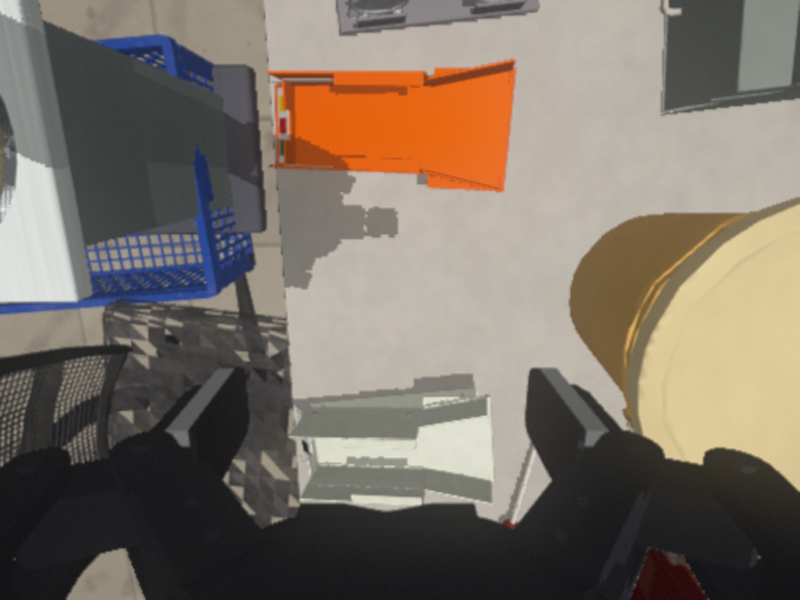

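The wrist view shows the orange chute at (270-515, 60-190) with its loading end on the right, and the white chute at (290-495, 375-510) between the fingers. Enlarging both for edge pixels.

Run:
```python
import numpy as np,cv2
im=np.load("pics/w1.npy",allow_pickle=True).item()["img"]
a=im[35:127,170:335];b=im[236:328,180:345]
cv2.imwrite("pics/w1c.png",cv2.resize(np.vstack([a,b])[:,:],None,fx=4.8,fy=3.2,interpolation=cv2.INTER_CUBIC))
```

```text
(no output)
```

View pics/w1c.png

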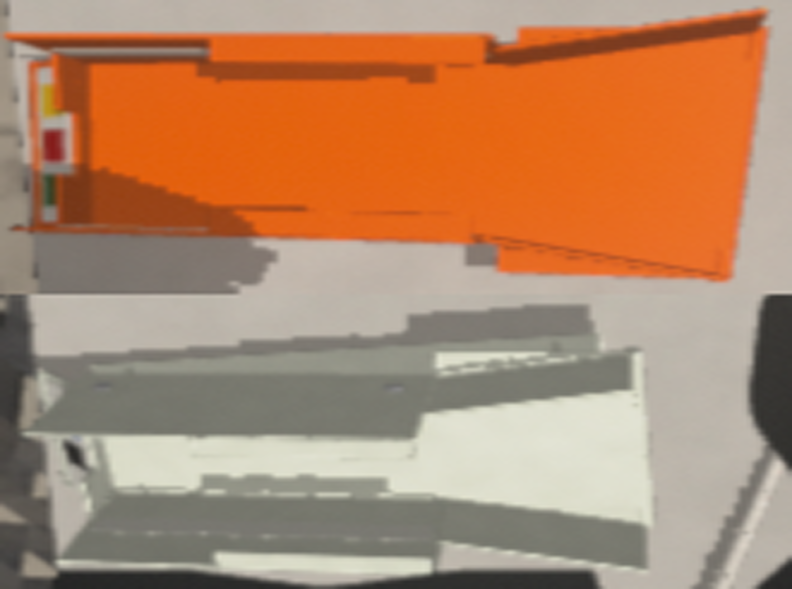

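Call:
jog_arm([
  [[1,0,0],[0,0,0],0],
  [[1,0,0],[0,0,0],0],
  [[1,0,0],[0,0,0],0],
  [[1,0,0],[0,0,0],0],
  [[1,0,0],[0,0,0],0],
  [[1,0,0],[0,0,0],0],
  [[1,0,0],[0,0,0],0],
  [[1,0,0],[0,0,0],0],
  [[1,0,0],[0,0,0],0],
  [[0,0,0],[0,0,0],0],
  [[0,0,0],[0,0,0],0],
])

```text
clock: 3.53
tcp_pos: [0.4608, 0.1713, 0.3025]
ee_rot: [0.71, 0.705, -0.0, -0.0]
force: [0.5, -0.1, 0.7]
opening: 0.996
finger_force: 0.0
```

Run:
```python
from h import *
import cv2
s=show()
im=viewer.camera("wrist")[:,:,::-1]
np.save("pics/w2.npy",dict(img=im,s=s),allow_pickle=True)
c=im[0:310,120:440]
cv2.imwrite("pics/w2.png",cv2.resize(im[20:270,150:400],(600,600),interpolation=cv2.INTER_CUBIC))
```

```text
3.53 [0.4608 0.1713 0.3025] yaw 89.58 open 0.996 F [ 0.5 -0.1  0.7] grip 0.0
```

View pics/w2.png

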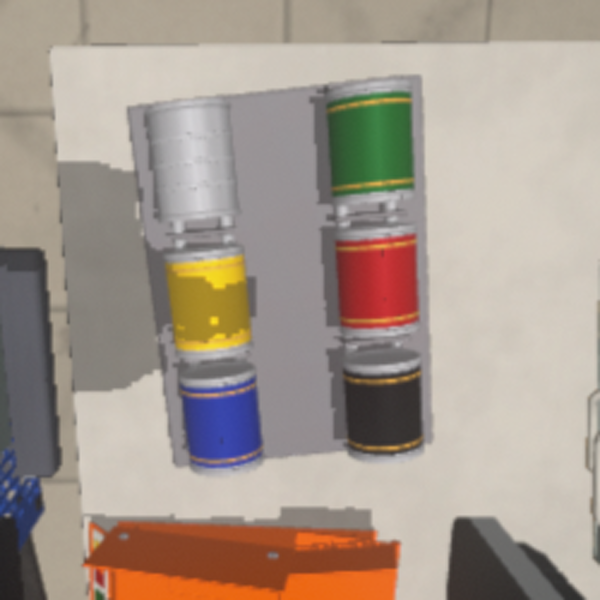

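Rack crop corners: (130,107), (420,76), (432,443), (177,466). Bare top-left, yellow, blue in the near row; green, red, black in the far row. Computing poses.

Run:
```python
from h import *
d1=np.load("pics/w1.npy",allow_pickle=True).item()["s"];d2=np.load("pics/w2.npy",allow_pickle=True).item()["s"]
W2=lambda u,v,z:np.round(project_back("wrist",(150+(u+.5)/2.4-.5,20+(v+.5)/2.4-.5),z,d2)[:2]*1000,1)
O=lambda u,v,z:np.round(project_back("wrist",(170+(u+.5)/4.8-.5,35+(v+.5)/3.2-.5),z,d1)[:2]*1000,1)
H=lambda u,v,z:np.round(project_back("wrist",(180+(u+.5)/4.8-.5,236+(v-294.4+.5)/3.2-.5),z,d1)[:2]*1000,1)
print("rack",[W2(*q,.008) for q in((130,107),(420,76),(432,443),(177,466))])
# label band centres at top of the tin
t=dict(bare=((190,100),(195,212)),yellow=((208,262),(213,348)),blue=((217,384),(227,462)),green=((370,97),(375,188)),red=((375,240),(378,328)),black=((382,372),(386,450)))
for n,(a,b) in t.items(): print(n,W2(*a,.058),W2(*b,.058))
print("or tall",[O(*q,.088) for q in((490,36),(470,242),(10,35),(12,230))])
print("or end",[O(*q,.07) for q in((767,10),(730,278))],[O(*q,.05) for q in((757,28),(735,272))])
print("wh tall",[H(*q,.088) for q in((435,373),(437,555),(38,373),(60,567))])
print("wh tall low",[H(*q,.088) for q in((415,438),(437,573),(25,432),(60,567))])
print("wh end",[H(*q,.07) for q in((640,350),(647,570))],[H(*q,.05) for q in((633,388),(648,523))])
```

```text
rack [array([403. , 293.2]), array([566.6, 308.3]), array([588.,  91.]), array([423.6,  76.3])]
bare [439.9 290. ] [441.3 235.8]
yellow [447.6 210.1] [449.6 163.7]
blue [451.5 143.3] [456.7  97.2]
green [530.1 290.8] [534.7 247.2]
red [535.9 220.9] [539.7 174.1]
black [543.  149.5] [547.6 103.9]
or tall [array([487.5,  30.5]), array([483.4, -37.7]), array([377.8,  31.9]), array([373.3, -32.4])]
or end [array([554.8,  41.6]), array([551.3, -52. ])] [array([557.7,  39.3]), array([557.4, -50.7])]
wh tall [array([ 488.7, -230.9]), array([ 490.2, -320.3]), array([ 378.5, -229.8]), array([ 378.9, -325.5])]
wh tall low [array([ 483.3, -261.6]), array([ 490.3, -329.7]), array([ 373.1, -257.6]), array([ 378.9, -325.5])]
wh end [array([ 549.3, -230.4]), array([ 557. , -343.7])] [array([ 552.8, -260.4]), array([ 561.2, -333.4])]
```

Run:
```python
from h import *
d1=np.load("pics/w1.npy",allow_pickle=True).item()["s"]
O=lambda u,v,z:np.round(project_back("wrist",(170+(u+.5)/4.8-.5,35+(v+.5)/3.2-.5),z,d1)[:2]*1000,1)
print("label front",[O(*q,z) for q in((30,62),(36,235)) for z in(.0,.03)])
print("floor start",[O(90,145,z) for z in(.013,.03)], "stop top",[O(52,145,z) for z in(.02,.035)])
print("splay start",[O(*q,z) for q in((500,60),(475,236)) for z in(.038,.06)],[O(*q,.06) for q in((520,28),(497,270))])
s=d1; print(s["tcp_pos"]); 
from station import viewer
plan((.4475,.1878,.12),95.3)
```

```text
label front [array([362.5,  37. ]), array([369.1,  32.4]), array([359. , -34.8]), array([365.8, -34.6])]
floor start [array([380. ,   2.2]), array([383.1,   0.9])] stop top [array([370.6,   1.8]), array([373.8,   0.6])]
splay start [array([494. ,  30.6]), array([492.2,  27.2]), array([488.1, -36.1]), array([486.6, -35.9])] [array([496.9,  38.1]), array([492.5, -48.9])]
[ 0.45889408 -0.09965982  0.30253925]
shift [ 0.579 -0.452  6.085] turn [-0.003  0.003 -0.964]
```

Call:
jog_arm([
  [[0.58,-0.45,0.9],[0,0,-0.96],0],
  [[0,0,1],[0,0,0],0],
  [[0,0,1],[0,0,0],0],
  [[0,0,1],[0,0,0],0],
  [[0,0,1],[0,0,0],0],
  [[0,0,1],[0,0,0],0],
  [[0,0,1],[0,0,0],0],
  [[0,0,0.7],[0,0,0],0],
  [[0,0,0],[0,0,0],0],
  [[0,0,0],[0,0,0],0],
  [[0,0,0],[0,0,0],0],
])

```text
clock: 4.5
tcp_pos: [0.4487, 0.1874, 0.0762]
ee_rot: [0.674, 0.739, 0.001, 0.001]
force: [0.8, -0.5, -0.3]
opening: 0.999
finger_force: 0.0
```

Run:
```python
from h import *
import cv2
s=show(); plan((.4475,.1878,.014),95.3)
im=viewer.camera("wrist")[:,:,::-1]
cv2.imwrite("pics/w3.png",cv2.resize(im,(640,480)))
```

```text
4.5 [0.4487 0.1874 0.0762] yaw 95.24 open 0.999 F [ 0.8 -0.5 -0.3] grip 0.0
shift [ 0.017 -0.042  2.072] turn [ 0.021 -0.001 -0.01 ]
```

View pics/w3.png

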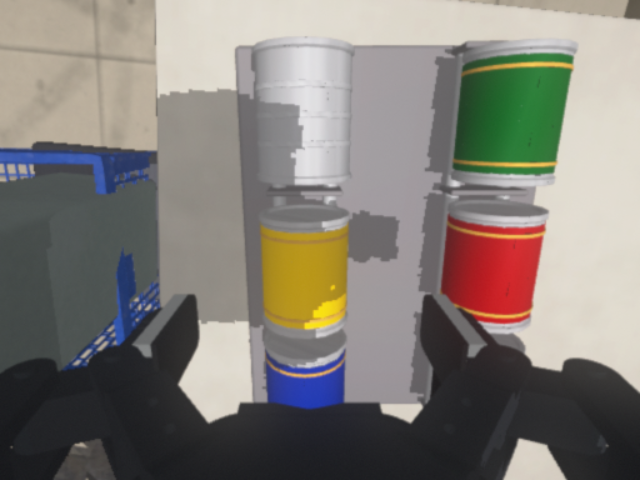

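The view confirms alignment: the yellow tin (305,270) is centred between the fingers and square to them. Grasp it.

Call:
jog_arm([
  [[0,0,1],[0,0,0],0],
  [[0,-0.03,0.7],[0,0,0],0],
  [[0,0,0.36],[0,0,0],0],
  [[0,0,0],[0,0,0],0],
  [[0,0,0],[0,0,0],1],
  [[0,0,0],[0,0,0],1],
  [[0,0,0],[0,0,0],1],
  [[0,0,0],[0,0,0],1],
  [[0,0,0],[0,0,0],1],
  [[0,0,0],[0,0,0],1],
  [[0,0,0],[0,0,0],1],
  [[0,0,0],[0,0,0],1],
], newtons=40)

```text
clock: 5.55
tcp_pos: [0.4462, 0.1877, 0.0142]
ee_rot: [0.673, 0.739, -0.0, -0.0]
force: [-6.9, -1.8, 12.7]
opening: 0.528
finger_force: 39.3
```

Run:
```python
from h import *
s=show(); plan((.532,-.0049,.20),87.8)
```

```text
5.55 [0.4462 0.1877 0.0142] yaw 95.34 open 0.528 F [-6.9 -1.8 12.7] grip 39.3
shift [-6.661  2.243 -6.195] turn [-0.009  0.002  1.256]
```

Call:
jog_arm([
  [[0,0,-0.5],[0,0,0],1],
  [[0,0,-1],[0,0,0],1],
  [[0,0,-1],[0,0,0],1],
  [[0,0,-1],[0,0,0],1],
  [[0,0,-0.7],[0,0,0],1],
  [[-0.95,0.32,0],[0,0,0],1],
  [[-0.95,0.32,0],[0,0,0],1],
  [[-0.95,0.32,0],[0,0,0],1],
  [[-0.95,0.32,0],[0,0,0],1],
  [[-0.95,0.32,0],[0,0,0],1],
  [[-0.95,0.32,0],[0,0,0],1],
  [[-0.95,0.32,0],[0,0,0],1],
  [[0,0,0],[0,0,0.63],1],
  [[0,0,0],[0,0,0.63],1],
  [[0,0,0],[0,0,0],1],
  [[0,0,0],[0,0,0],1],
])

```text
clock: 6.88
tcp_pos: [0.5321, -0.0046, 0.1393]
ee_rot: [0.72, 0.694, 0.0, 0.0]
force: [0.5, 0.2, -1.7]
opening: 0.527
finger_force: 41.7
```

Run:
```python
from h import *
import cv2
s=show(); plan((.532,-.0049,.048),87.8)
im=viewer.camera("wrist")[:,:,::-1]
np.save("pics/w4.npy",dict(img=im,s=s),allow_pickle=True)
cv2.imwrite("pics/w4.png",cv2.resize(im,(800,600)))
```

```text
6.88 [ 0.5321 -0.0046  0.1393] yaw 87.87 open 0.527 F [ 0.5  0.2 -1.7] grip 41.7
shift [-0.009 -0.005  3.043] turn [0.004 0.001 0.012]
```

View pics/w4.png

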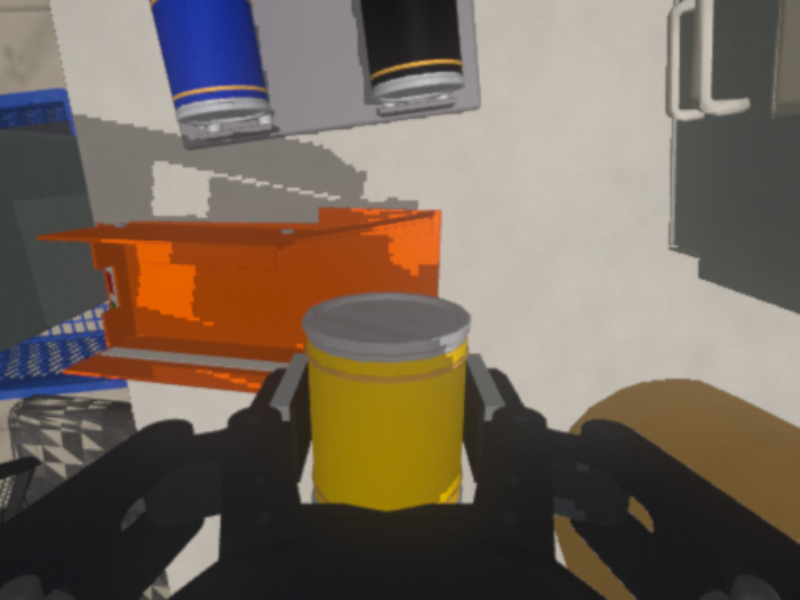

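The yellow tin is held; the orange chute's loading edge is at x≈440 (rows 212-300), and its far wall runs (40,237) to (440,212).

Run:
```python
from h import *
d=np.load("pics/w4.npy",allow_pickle=True).item()["s"]
W=lambda u,v,z:np.round(project_back("wrist",((u+.5)/1.5625-.5,(v+.5)/1.5625-.5),z,d)[:2]*1000,1)
for n,q in dict(cornertop=(441,211),end=(440,270),tallfront=(40,238),tallend=(278,245),splaystart=(318,208)).items(): print(n,[W(*q,z) for z in(.0,.048,.06,.07,.088)])
print("lower tall front/end",W(66,371,.088),W(255,391,.088))
```

```text
cornertop [array([566.7,  35.2]), array([561.3,  39.9]), array([559.9,  41.1]), array([558.8,  42.1]), array([556.8,  43.8])]
end [array([565.9,  -0.9]), array([560.6,  10. ]), array([559.3,  12.7]), array([558.2,  14.9]), array([556.2,  19. ])]
tallfront [array([323.4,  27.9]), array([359.4,  33.8]), array([368.3,  35.3]), array([375.8,  36.6]), array([389.3,  38.8])]
tallend [array([467.3,  18.3]), array([478.8,  25.9]), array([481.7,  27.8]), array([484.1,  29.4]), array([488.4,  32.2])]
splaystart [array([493.3,  39.7]), array([500.4,  43.6]), array([502.2,  44.6]), array([503.6,  45.4]), array([506.3,  46.9])]
lower tall front/end [386.8 -21.6] [471.2 -34.7]
```

Call:
jog_arm([
  [[0,0.17,0.6],[0,0,0],1],
  [[0,0,0.8],[0,0,0],1],
  [[0,0,0.8],[0,0,0],1],
  [[0,0,0.5],[0,0,0],1],
  [[0,0,0.2],[0,0,0],1],
  [[0,0,0.08],[0,0,0],1],
  [[0,0,0.05],[0,0,0],1],
  [[0,0,0],[0,0,0],1],
  [[0,0,0],[0,0,0],1],
])

```text
clock: 7.68
tcp_pos: [0.5378, -0.0049, 0.049]
ee_rot: [0.721, 0.693, 0.0, 0.001]
force: [-0.4, -0.4, -1.1]
opening: 0.523
finger_force: 41.7
```

Call:
jog_arm([
  [[0,0,0.05],[0,0,0],1],
  [[0,0,0.03],[0,0,0],1],
  [[0,0,0],[0,0,0],1],
  [[0,0,0],[0,0,0],1],
])

```text
clock: 8.02
tcp_pos: [0.5379, -0.005, 0.0474]
ee_rot: [0.721, 0.693, 0.001, 0.001]
force: [-3.9, 0.1, 11.6]
opening: 0.523
finger_force: 42.9
```

Call:
jog_arm([
  [[0,0,0],[0,0,0],0.44],
  [[0,0,0],[0,0,0],0.41],
  [[0,0,0],[0,0,0],0.38],
  [[0,0,0],[0,0,0],0.35],
  [[0,0,0],[0,0,0],0.32],
  [[0,0,0],[0,0,0],0.3],
  [[0,0,0],[0,0,0],0.3],
  [[0,0,-0.2],[0,0,0],0.3],
  [[0,0,-0.4],[0,0,0],0.3],
  [[0,0,-0.7],[0,0,0],0.3],
  [[0,0,-1],[0,0,0],0.3],
  [[0,0,-1],[0,0,0],0.2],
  [[0,0,-0.7],[0,0,0],0],
  [[0,0,0],[0,0,0],0],
  [[0,0,0],[0,0,0],0],
])

```text
clock: 9.27
tcp_pos: [0.5376, -0.0049, 0.1667]
ee_rot: [0.721, 0.693, 0.001, 0.001]
force: [0.6, -0.0, -0.2]
opening: 1.005
finger_force: 0.0
```

Run:
```python
from h import *
import cv2
s=show(); plan((.5431,.1966,.014),95.3)
im=viewer.camera("wrist")[:,:,::-1]
np.save("pics/w5.npy",dict(img=im,s=s),allow_pickle=True)
t=viewer.camera("top")[:,:,::-1]
a=cv2.resize(im,(512,384));b=cv2.resize(t[160:250,200:320],(512,384),interpolation=cv2.INTER_CUBIC)
cv2.imwrite("pics/w5.png",np.hstack([a,b])[:,112:912])
```

```text
9.27 [ 0.5376 -0.0049  0.1667] yaw 87.76 open 1.005 F [ 0.6 -0.  -0.2] grip 0.0
shift [ 6.722 -0.092  5.086] turn [ 0.022  0.005 -1.256]
```

View pics/w5.png

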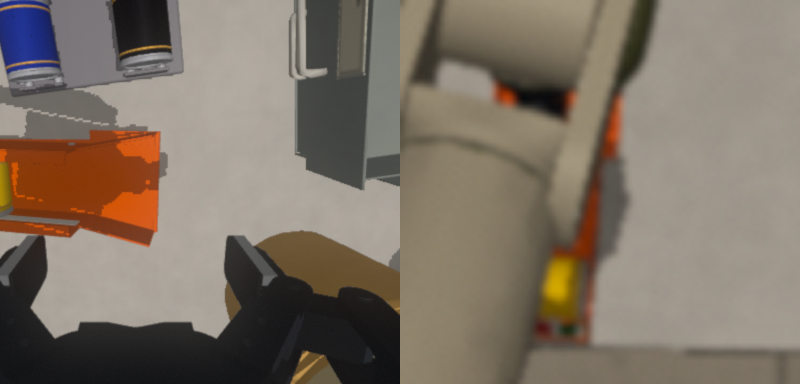

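Yellow has rolled down to the stop. Next the red tin.

Call:
jog_arm([
  [[0.96,-0.01,0],[0,0,0],0],
  [[0.96,-0.01,0],[0,0,0],0],
  [[0.96,-0.01,0],[0,0,0],0],
  [[0.96,-0.01,0],[0,0,0],0],
  [[0.96,-0.01,0],[0,0,0],0],
  [[0.96,-0.02,0],[0,0,0],0],
  [[0.96,-0.02,0],[0,0,0],0],
  [[0,0,0.3],[0,0,-0.63],0],
  [[0,0,0.7],[0,0,-0.63],0],
  [[0,0,1],[0,0,0],0],
  [[0,0,1],[0,0,0],0],
  [[0,0,0],[0,0,0],0],
  [[0,0,0],[0,0,0],0],
])

```text
clock: 10.45
tcp_pos: [0.5415, 0.1965, 0.0743]
ee_rot: [0.674, 0.739, -0.002, -0.001]
force: [0.6, 0.2, 0.1]
opening: 1.002
finger_force: 0.0
```

Run:
```python
from h import *
s=show(); plan((.5431,.1966,.014),95.3)
```

```text
10.45 [0.5415 0.1965 0.0743] yaw 95.32 open 1.002 F [0.6 0.2 0.1] grip 0.0
shift [-1.000e-03  6.200e-02  2.009e+00] turn [-0.04   0.002  0.003]
```

Call:
jog_arm([
  [[0,0.06,1],[0,0,0],0],
  [[0,0,0.7],[0,0,0],0],
  [[0,0,0.31],[0,0,0],0],
  [[0,0,0],[0,0,0],0],
  [[0,0,0],[0,0,0],1],
  [[0,0,0],[0,0,0],1],
  [[0,0,0],[0,0,0],1],
  [[0,0,0],[0,0,0],1],
  [[0,0,0],[0,0,0],1],
  [[0,0,0],[0,0,0],1],
  [[0,0,0],[0,0,0],1],
  [[0,0,0],[0,0,0],1],
])

```text
clock: 11.45
tcp_pos: [0.5418, 0.1968, 0.0167]
ee_rot: [0.673, 0.739, -0.002, -0.002]
force: [-16.4, -4.2, 16.5]
opening: 0.526
finger_force: 38.9
```

Run:
```python
from h import *
s=show(); plan((.537,-.0049,.135),87.8)
```

```text
11.45 [0.5418 0.1968 0.0167] yaw 95.36 open 0.526 F [-16.4  -4.2  16.5] grip 38.9
shift [-6.68  -0.812 -3.935] turn [-0.058  0.008  1.26 ]
```

Call:
jog_arm([
  [[0,0,-0.5],[0,0,0],1],
  [[0,0,-1],[0,0,0],1],
  [[0,0,-1],[0,0,0],1],
  [[0,0,-0.9],[0,0,0],1],
  [[0,0,-0.6],[0,0,0],1],
  [[-0.95,-0.12,0],[0,0,0],1],
  [[-0.95,-0.12,0],[0,0,0],1],
  [[-0.95,-0.12,0],[0,0,0],1],
  [[-0.95,-0.12,0],[0,0,0],1],
  [[-0.96,-0.12,0],[0,0,0],1],
  [[-0.96,-0.11,0],[0,0,0],1],
  [[-0.96,-0.1,0],[0,0,0],1],
  [[0,0,0],[0,0,0.63],1],
  [[0,0,0],[0,0,0.63],1],
  [[0,0,0],[0,0,0],1],
  [[0,0,0],[0,0,0],1],
])

```text
clock: 12.78
tcp_pos: [0.5387, -0.0049, 0.1359]
ee_rot: [0.72, 0.694, 0.0, 0.0]
force: [-0.1, 0.2, -1.9]
opening: 0.528
finger_force: 41.9
```

Run:
```python
from h import *
s=show(); plan((.537,-.0049,.052),87.8)
```

```text
12.78 [ 0.5387 -0.0049  0.1359] yaw 87.87 open 0.528 F [-0.1  0.2 -1.9] grip 41.9
shift [-1.000e-03 -5.900e-02  2.796e+00] turn [0.008 0.001 0.012]
```

Call:
jog_arm([
  [[0,-0.05,0.6],[0,0,0],1],
  [[0,0,0.8],[0,0,0],1],
  [[0,0,0.7],[0,0,0],1],
  [[0,0,0.4],[0,0,0],1],
  [[0,0,0.2],[0,0,0],1],
  [[0,0,0.07],[0,0,0],1],
  [[0,0,0],[0,0,0],1],
  [[0,0,0],[0,0,0],1],
])

```text
clock: 13.45
tcp_pos: [0.5377, -0.0049, 0.0531]
ee_rot: [0.721, 0.693, 0.0, 0.001]
force: [-0.0, -0.1, -0.8]
opening: 0.526
finger_force: 41.9
```

Call:
jog_arm([
  [[0,0,0.04],[0,0,0],1],
  [[0,0,0.03],[0,0,0],1],
  [[0,0,0.03],[0,0,0],1],
  [[0,0,0],[0,0,0],1],
  [[0,0,0],[0,0,0],1],
])

```text
clock: 13.87
tcp_pos: [0.5374, -0.0049, 0.0499]
ee_rot: [0.721, 0.693, 0.0, 0.0]
force: [-2.1, -0.1, 5.9]
opening: 0.523
finger_force: 42.4
```

Contact at 0.050, as expected. Release gently, rise, then look.

Call:
jog_arm([
  [[0,0,0],[0,0,0],0.44],
  [[0,0,0],[0,0,0],0.41],
  [[0,0,0],[0,0,0],0.38],
  [[0,0,0],[0,0,0],0.35],
  [[0,0,0],[0,0,0],0.32],
  [[0,0,0],[0,0,0],0.3],
  [[0,0,0],[0,0,0],0.3],
  [[0,0,-0.2],[0,0,0],0.3],
  [[0,0,-0.4],[0,0,0],0.3],
  [[0,0,-0.7],[0,0,0],0.3],
  [[0,0,-1],[0,0,0],0.3],
  [[0,0,-1],[0,0,0],0.2],
  [[0,0,-0.7],[0,0,0],0],
  [[0,0,0],[0,0,0],0],
  [[0,0,0],[0,0,0],0],
])

```text
clock: 15.12
tcp_pos: [0.5375, -0.0049, 0.1703]
ee_rot: [0.721, 0.693, 0.001, 0.001]
force: [0.7, 0.8, -1.4]
opening: 0.999
finger_force: 0.0
```

```bash
cat >> h.py <<'E'
def blobs(im,s,z=.05):
    "largest coloured blob centres in a wrist picture (RGB), back-projected at height z"
    import cv2
    h=cv2.cvtColor(im,cv2.COLOR_RGB2HSV)
    for n,lo,hi in(("yellow",(22,140,60),(32,255,255)),("red",(172,150,60),(180,255,255)),("red0",(0,180,60),(3,255,255)),("green",(50,100,30),(75,255,255)),("blue",(112,130,40),(125,255,255))):
        k,_,st,c=cv2.connectedComponentsWithStats(cv2.inRange(h,lo,hi))
        for i in np.argsort(-st[1:,4])[:2]+1:
            if st[i,4]>60: print(n,st[i],np.round(project_back("wrist",c[i],z,s)[:2]*1000))
E
python3 - <<'E'
from h import *
s=show(); plan((.5364,.2683,.014),95.3)
im=viewer.camera("wrist"); np.save("pics/w6.npy",dict(img=im,s=s),allow_pickle=True); blobs(im,s)
E
```

```text
15.12 [ 0.5375 -0.0049  0.1703] yaw 87.76 open 0.999 F [ 0.7  0.8 -1.4] grip 0.0
shift [ 9.102 -0.404  5.205] turn [ 0.022  0.006 -1.256]
yellow [  69  165   50   45 1875] [398.  -4.]
yellow [ 68 160  46   6 165] [398.  18.]
red0 [ 117  164   52   46 1740] [445.  -5.]
red0 [121 208  45   7  65] [439. -30.]
blue [ 109    9   62   57 2722] [457. 119.]
blue [   0  208   92   43 1522] [342. -47.]
```

Red is home behind yellow (blobs at x = 398 and 445 mm). Next green.

Call:
jog_arm([
  [[0.91,-0.04,0],[0,0,0],0],
  [[0.91,-0.04,0],[0,0,0],0],
  [[0.91,-0.04,0],[0,0,0],0],
  [[0.91,-0.04,0],[0,0,0],0],
  [[0.91,-0.04,0],[0,0,0],0],
  [[0.91,-0.04,0],[0,0,0],0],
  [[0.91,-0.04,0],[0,0,0],0],
  [[0.91,-0.04,0],[0,0,0],0],
  [[0.91,-0.04,0],[0,0,0],0],
  [[0.91,-0.04,0],[0,0,0],0],
  [[0,0,0.3],[0,0,-0.63],0],
  [[0,0,0.8],[0,0,-0.63],0],
  [[0,0,1],[0,0,0],0],
  [[0,0,1],[0,0,0],0],
  [[0,0,0],[0,0,0],0],
  [[0,0,0],[0,0,0],0],
])

```text
clock: 16.5
tcp_pos: [0.5349, 0.2681, 0.0748]
ee_rot: [0.674, 0.739, -0.002, -0.001]
force: [0.8, 0.6, 0.6]
opening: 1.001
finger_force: 0.0
```

Run:
```python
from h import *
s=show(); plan((.5364,.2683,.014),95.3)
```

```text
16.5 [0.5349 0.2681 0.0748] yaw 95.31 open 1.001 F [0.8 0.6 0.6] grip 0.0
shift [0.005 0.06  2.025] turn [-0.04   0.007  0.002]
```

Call:
jog_arm([
  [[0,0,1],[0,0,0],0],
  [[0,0,0.7],[0,0,0],0],
  [[0,0,0.32],[0,0,0],0],
  [[0,0,0],[0,0,0],0],
  [[0,0,0],[0,0,0],1],
  [[0,0,0],[0,0,0],1],
  [[0,0,0],[0,0,0],1],
  [[0,0,0],[0,0,0],1],
  [[0,0,0],[0,0,0],1],
  [[0,0,0],[0,0,0],1],
  [[0,0,0],[0,0,0],1],
  [[0,0,0],[0,0,0],1],
])

```text
clock: 17.5
tcp_pos: [0.535, 0.2685, 0.0173]
ee_rot: [0.673, 0.739, -0.001, -0.001]
force: [-9.4, -1.3, 12.4]
opening: 0.528
finger_force: 39.6
```

Run:
```python
from h import *
s=show(); plan((.537,-.0049,.135),87.8)
```

```text
17.5 [0.535  0.2685 0.0173] yaw 95.34 open 0.528 F [-9.4 -1.3 12.4] grip 39.6
shift [-9.079 -0.789 -3.921] turn [-0.016  0.002  1.256]
```

Call:
jog_arm([
  [[0,0,-0.5],[0,0,0],1],
  [[0,0,-1],[0,0,0],1],
  [[0,0,-1],[0,0,0],1],
  [[0,0,-0.9],[0,0,0],1],
  [[0,0,-0.6],[0,0,0],1],
  [[-0.91,-0.08,0],[0,0,0],1],
  [[-0.91,-0.08,0],[0,0,0],1],
  [[-0.91,-0.08,0],[0,0,0],1],
  [[-0.91,-0.08,0],[0,0,0],1],
  [[-0.91,-0.08,0],[0,0,0],1],
  [[-0.91,-0.08,0],[0,0,0],1],
  [[-0.91,-0.08,0],[0,0,0],1],
  [[-0.91,-0.08,0],[0,0,0],1],
  [[-0.91,-0.08,0],[0,0,0],1],
  [[-0.91,-0.08,0],[0,0,0],1],
  [[0,0,0],[0,0,0.63],1],
  [[0,0,0],[0,0,0.63],1],
  [[0,0,0],[0,0,0],1],
  [[0,0,0],[0,0,0],1],
])

```text
clock: 19.08
tcp_pos: [0.5373, -0.0057, 0.1361]
ee_rot: [0.72, 0.694, 0.0, 0.0]
force: [0.2, 0.8, -1.1]
opening: 0.525
finger_force: 41.6
```

Run:
```python
from h import *
s=show(); plan((.537,-.0049,.054),87.8)
```

```text
19.08 [ 0.5373 -0.0057  0.1361] yaw 87.87 open 0.525 F [ 0.2  0.8 -1.1] grip 41.6
shift [ 0.025 -0.013  2.736] turn [0.006 0.001 0.011]
```

Call:
jog_arm([
  [[0.02,0,0.6],[0,0,0],1],
  [[0,0,0.8],[0,0,0],1],
  [[0,0,0.7],[0,0,0],1],
  [[0,0,0.4],[0,0,0],1],
  [[0,0,0.2],[0,0,0],1],
  [[0,0,0.04],[0,0,0],1],
  [[0,0,0.03],[0,0,0],1],
  [[0,0,0.03],[0,0,0],1],
  [[0,0,0],[0,0,0],1],
  [[0,0,0],[0,0,0],1],
])

```text
clock: 19.92
tcp_pos: [0.5376, -0.0051, 0.0522]
ee_rot: [0.721, 0.693, 0.0, 0.0]
force: [-0.1, -0.7, -2.0]
opening: 0.523
finger_force: 41.6
```

Call:
jog_arm([
  [[0,0,0.04],[0,0,0],1],
  [[0,0,0.03],[0,0,0],1],
  [[0,0,0],[0,0,0],1],
  [[0,0,0],[0,0,0],1],
])

```text
clock: 20.25
tcp_pos: [0.5376, -0.0051, 0.0504]
ee_rot: [0.721, 0.693, 0.0, 0.0]
force: [-1.8, 0.9, 6.7]
opening: 0.524
finger_force: 42.5
```

Call:
jog_arm([
  [[0,0,0],[0,0,0],0.44],
  [[0,0,0],[0,0,0],0.41],
  [[0,0,0],[0,0,0],0.38],
  [[0,0,0],[0,0,0],0.35],
  [[0,0,0],[0,0,0],0.32],
  [[0,0,0],[0,0,0],0.3],
  [[0,0,0],[0,0,0],0.3],
  [[0,0,-0.2],[0,0,0],0.3],
  [[0,0,-0.4],[0,0,0],0.3],
  [[0,0,-0.7],[0,0,0],0.3],
  [[0,0,-1],[0,0,0],0.3],
  [[0,0,-1],[0,0,0],0.2],
  [[0,0,-0.7],[0,0,0],0],
  [[0,0,0],[0,0,0],0],
  [[0,0,0],[0,0,0],0],
])

```text
clock: 21.5
tcp_pos: [0.5376, -0.0052, 0.1706]
ee_rot: [0.721, 0.693, 0.001, 0.001]
force: [-0.1, 0.6, -0.8]
opening: 0.998
finger_force: 0.0
```

Run:
```python
from h import *
s=show(); plan((.46,-.22,.26),94)
im=viewer.camera("wrist"); np.save("pics/w7.npy",dict(img=im,s=s),allow_pickle=True); blobs(im,s)
```

```text
21.5 [ 0.5376 -0.0052  0.1706] yaw 87.76 open 0.998 F [-0.1  0.6 -0.8] grip 0.0
shift [-7.259 -2.298 -2.982] turn [ 0.023  0.005 -1.04 ]
yellow [  69  165   49   44 1867] [398.  -4.]
yellow [ 68 160  46   6 162] [398.  18.]
red0 [ 117  165   49   44 1616] [444.  -6.]
green [ 166  169   38   44 1391] [480. -10.]
blue [ 109    9   62   57 2716] [457. 119.]
blue [   0  208   92   43 1537] [341. -47.]
```

Call:
jog_arm([
  [[-0.82,-0.4,-0.72],[0,0,0],0],
  [[-0.82,-0.4,-0.72],[0,0,0],0],
  [[-0.82,-0.4,-0.72],[0,0,0],0],
  [[-0.82,-0.4,-0.72],[0,0,0],0],
  [[-0.82,-0.4,-0.72],[0,0,0],0],
  [[-0.82,-0.4,-0.72],[0,0,0],0],
  [[0,0,0],[0,0,-0.52],0],
  [[0,0,0],[0,0,-0.52],0],
  [[0,0,0],[0,0,0],0],
  [[0,0,0],[0,0,0],0],
])

```text
clock: 22.38
tcp_pos: [0.4593, -0.1496, 0.298]
ee_rot: [0.683, 0.731, -0.0, -0.001]
force: [-0.8, 0.2, 0.3]
opening: 0.998
finger_force: 0.0
```

Run:
```python
from h import *
import cv2
s=show()
im=viewer.camera("wrist"); np.save("pics/w8.npy",dict(img=im,s=s),allow_pickle=True); blobs(im,s)
cv2.imwrite("pics/w8.png",cv2.resize(im[0:330,150:350,::-1],(570,600),interpolation=cv2.INTER_CUBIC)[:, :])
```

```text
22.38 [ 0.4593 -0.1496  0.298 ] yaw 93.91 open 0.998 F [-0.8  0.2  0.3] grip 0.0
yellow [ 185   11   40   44 1431] [398.  -1.]
yellow [189   6  36  10 108] [400.  23.]
red0 [ 225   12   38   40 1222] [444.   3.]
green [267  15  34  37 978] [492.   4.]
blue [   0   69  158   97 3290] [ 249. -148.]
blue [101   0  40  28 453] [304.  14.]
```

View pics/w8.png

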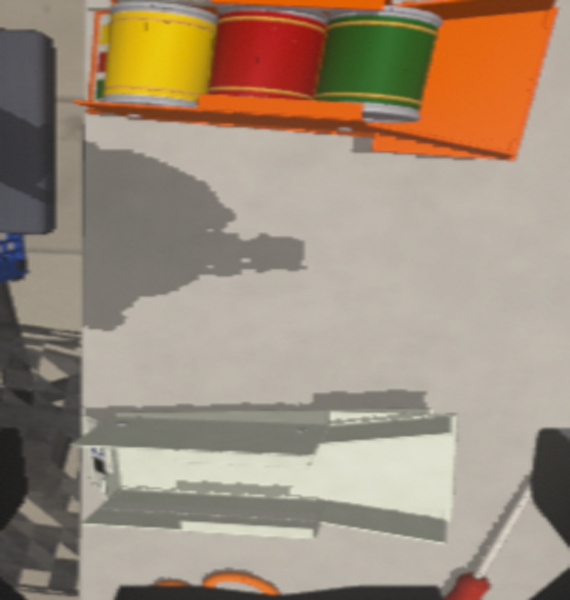

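Orange chute: yellow, red, green touching in order. White chute: end corners at about (456,414) and (445,541), floor end at (452,432)-(450,517), tall wall tops (80,447)-(312,453) and (85,522)-(318,537).

Run:
```python
from h import *
d=np.load("pics/w8.npy",allow_pickle=True).item()["s"]
W=lambda u,v,z:np.round(project_back("wrist",(150+(u+.5)/2.85-.5,(v+.5)*.55-.5),z,d)[:2]*1000,1)
for z in(.065,.07,.075):print("end tops",W(456,414,z),W(445,541,z))
print("floor end",W(452,432,.048),W(450,517,.048))
print("tall tops",[W(*q,.088) for q in((80,447),(312,453),(85,522),(318,537))])
print("floor lines",[W(*q,.036) for q in((320,500),)],[W(*q,.013) for q in((115,490),(115,445))])
print("orange end",W(556,8,.07),W(516,158,.07),"floor",W(520,155,.048))
print("splay start",W(325,437,.06),W(320,500,.038),"front",W(85,412,0),W(95,485,.01),W(88,522,.0))
plan((.4542,.1161,.20),95.3)
```

```text
end tops [ 550.1 -235.1] [ 558.2 -344.1]
end tops [ 548.9 -233.1] [ 556.8 -340.6]
end tops [ 547.6 -231. ] [ 555.4 -337.1]
floor end [ 554.3 -257.3] [ 562.7 -333. ]
tall tops [array([ 377. , -262.8]), array([ 482.6, -260.2]), array([ 379.7, -323.8]), array([ 490.9, -328.9])]
floor lines [array([ 494.3, -329.4])] [array([ 380.3, -341.5]), array([ 379.5, -297.9])]
orange end [554.4  32.5] [551.4 -54. ] floor [558.5 -50.2]
splay start [ 490.  -260.4] [ 494.1 -328.2] front [ 360. -274.] [ 368.4 -339.1] [ 362.7 -383.9]
shift [8.841 0.436 3.281] turn [-0.015 -0.011 -0.23 ]
```

Call:
jog_arm([
  [[0.98,0.04,0],[0,0,-0.23],0],
  [[0.98,0.05,0],[0,0,0],0],
  [[0.98,0.05,0.1],[0,0,0],0],
  [[0.98,0.05,0.4],[0,0,0],0],
  [[0.98,0.05,0.4],[0,0,0],0],
  [[0.98,0.05,0.4],[0,0,0],0],
  [[0.98,0.05,0.4],[0,0,0],0],
  [[0.98,0.05,0.4],[0,0,0],0],
  [[0.98,0.05,0.4],[0,0,0],0],
  [[0,0,1],[0,0,0],0],
  [[0,0,1],[0,0,0],0],
  [[0,0,1],[0,0,0],0],
  [[0,0,1],[0,0,0],0],
  [[0,0,0.9],[0,0,0],0],
  [[0,0,0],[0,0,0],0],
  [[0,0,0],[0,0,0],0],
])

```text
clock: 23.77
tcp_pos: [0.448, 0.1152, 0.0767]
ee_rot: [0.673, 0.739, -0.001, -0.001]
force: [-0.4, 1.8, 0.6]
opening: 1.004
finger_force: 0.0
```

Run:
```python
from h import *
s=show(); plan((.4532,.1161,.014),95.3)
```

```text
23.77 [0.448  0.1152 0.0767] yaw 95.36 open 1.004 F [-0.4  1.8  0.6] grip 0.0
shift [0.014 0.18  2.089] turn [-0.026 -0.003  0.009]
```

Call:
jog_arm([
  [[0.01,0.18,0.3],[0,0,0],0],
  [[0,0,0.9],[0,0,0],0],
  [[0,0,0.6],[0,0,0],0],
  [[0,0,0.27],[0,0,0],0],
  [[0,0,0],[0,0,0],0],
  [[0,0,0],[0,0,0],1],
  [[0,0,0],[0,0,0],1],
  [[0,0,0],[0,0,0],1],
  [[0,0,0],[0,0,0],1],
  [[0,0,0],[0,0,0],1],
  [[0,0,0],[0,0,0],1],
  [[0,0,0],[0,0,0],1],
  [[0,0,0],[0,0,0],1],
])

```text
clock: 24.85
tcp_pos: [0.4531, 0.1157, 0.0162]
ee_rot: [0.673, 0.74, -0.001, -0.001]
force: [-8.2, -1.3, 15.4]
opening: 0.527
finger_force: 38.9
```

Run:
```python
from h import *
s=show(); plan((.5375,-.2955,.155),94.8)
```

```text
24.85 [0.4531 0.1157 0.0162] yaw 95.41 open 0.527 F [-8.2 -1.3 15.4] grip 38.9
shift [-13.912   1.5    -4.627] turn [-0.018  0.002  0.101]
```

Call:
jog_arm([
  [[0,0,-0.5],[0,0,0],1],
  [[0,0,-1],[0,0,0],1],
  [[0,0,-1],[0,0,0],1],
  [[0,0,-1],[0,0,0],1],
  [[0,0,-0.7],[0,0,0],1],
  [[0,0,-0.4],[0,0,0],1],
  [[-0.99,0.11,0],[0,0,0],1],
  [[-0.99,0.11,0],[0,0,0],1],
  [[-0.99,0.11,0],[0,0,0],1],
  [[-0.99,0.11,0],[0,0,0],1],
  [[-0.99,0.11,0],[0,0,0],1],
  [[-0.99,0.11,0],[0,0,0],1],
  [[-0.99,0.11,0],[0,0,0],1],
  [[-0.99,0.11,0],[0,0,0],1],
  [[-0.99,0.11,0],[0,0,0],1],
  [[-0.99,0.11,0],[0,0,0],1],
  [[-0.99,0.1,0],[0,0,0],1],
  [[-0.99,0.1,0],[0,0,0],1],
  [[-0.99,0.1,0],[0,0,0],1],
  [[-0.99,0.1,0],[0,0,0],1],
])

```text
clock: 26.52
tcp_pos: [0.5377, -0.2955, 0.1536]
ee_rot: [0.673, 0.739, 0.0, 0.0]
force: [0.6, -0.0, -0.7]
opening: 0.527
finger_force: 41.5
```

Call:
jog_arm([
  [[0,0,0],[0,0,0.1],1],
  [[0,0,0],[0,0,0],1],
  [[0,0,0],[0,0,0],1],
])

```text
clock: 26.77
tcp_pos: [0.5376, -0.2934, 0.1532]
ee_rot: [0.677, 0.736, 0.0, -0.0]
force: [-0.8, -0.6, -0.9]
opening: 0.523
finger_force: 41.5
```

Run:
```python
from h import *
import cv2
s=show(); plan((.5375,-.2955,.053),94.8)
im=viewer.camera("wrist"); np.save("pics/w9.npy",dict(img=im,s=s),allow_pickle=True)
cv2.imwrite("pics/w9.png",cv2.resize(im[:,:,::-1],(800,600)))
```

```text
26.77 [ 0.5376 -0.2934  0.1532] yaw 94.79 open 0.523 F [-0.8 -0.6 -0.9] grip 41.5
shift [-0.073 -0.008  3.339] turn [-0.001 -0.004 -0.001]
```

View pics/w9.png

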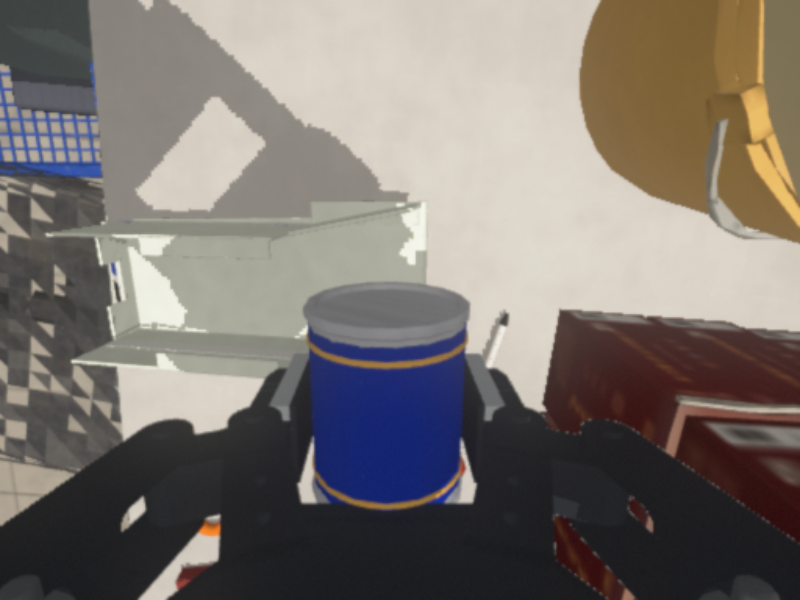

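Blue is held above the white chute, whose loading edge is at x≈425 and far splay corner at (426,202), looking square. I'll check against the orange geometry numerically.

Run:
```python
from h import *
d=np.load("pics/w9.npy",allow_pickle=True).item()["s"]; d4=np.load("pics/w4.npy",allow_pickle=True).item()["s"]
def rel(u,v,z,d):
    p=project_back("wrist",((u+.5)/1.5625-.5,(v+.5)/1.5625-.5),z,d)-d["tcp_pos"]
    return np.round(R.from_quat(d["ee_rot"]).inv().apply(p)[:2]*1000,1)
print("white corner,end",rel(426,202,.06,d),rel(425,265,.048,d),"tallfront",rel(48,236,.06,d),rel(72,362,.06,d),"tallend",rel(270,238,.08,d))
print("orange",rel(441,211,.06,d4),rel(440,270,.048,d4),rel(40,238,.06,d4),rel(66,371,.06,d4),rel(278,245,.08,d4),d4["tcp_pos"])
```

```text
white corner,end [49.8 20. ] [15.3 21.3] tallfront [  32.7 -171.4] [ -36.5 -171.7] tallend [ 34.8 -53.8]
orange [46.7 26. ] [15.6 27.9] [  33.8 -165.3] [ -35.3 -165.5] [ 33.8 -47. ] [ 0.53212412 -0.00462744  0.13927575]
```

Call:
jog_arm([
  [[-0.03,0,0.7],[0,0,0],1],
  [[0,0,0.9],[0,0,0],1],
  [[0,0,0.8],[0,0,0],1],
  [[0,0,0.5],[0,0,0],1],
  [[0,0,0.3],[0,0,0],1],
  [[0,0,0.15],[0,0,0],1],
  [[0,0,0.03],[0,0,0],1],
  [[0,0,0],[0,0,0],1],
  [[0,0,0],[0,0,0],1],
])

```text
clock: 27.57
tcp_pos: [0.5383, -0.2951, 0.0528]
ee_rot: [0.677, 0.736, 0.0, 0.001]
force: [-0.2, 0.2, -1.0]
opening: 0.529
finger_force: 41.5
```

Call:
jog_arm([
  [[0,0,0.04],[0,0,0],1],
  [[0,0,0.03],[0,0,0],1],
  [[0,0,0.03],[0,0,0],1],
  [[0,0,0],[0,0,0],1],
  [[0,0,0],[0,0,0],1],
])

```text
clock: 27.98
tcp_pos: [0.538, -0.2951, 0.0494]
ee_rot: [0.677, 0.736, 0.0, 0.0]
force: [-2.6, 0.9, 6.0]
opening: 0.524
finger_force: 42.2
```

Call:
jog_arm([
  [[0,0,0],[0,0,0],0.44],
  [[0,0,0],[0,0,0],0.41],
  [[0,0,0],[0,0,0],0.38],
  [[0,0,0],[0,0,0],0.35],
  [[0,0,0],[0,0,0],0.32],
  [[0,0,0],[0,0,0],0.3],
  [[0,0,0],[0,0,0],0.3],
  [[0,0,-0.2],[0,0,0],0.3],
  [[0,0,-0.4],[0,0,0],0.3],
  [[0,0,-0.7],[0,0,0],0.3],
  [[0,0,-1],[0,0,0],0.3],
  [[0,0,-1],[0,0,0],0.2],
  [[0,0,-0.7],[0,0,0],0],
  [[0,0,0],[0,0,0],0],
  [[0,0,0],[0,0,0],0],
])

```text
clock: 29.23
tcp_pos: [0.5382, -0.2952, 0.1707]
ee_rot: [0.677, 0.736, 0.0, 0.002]
force: [-1.0, 0.5, -1.3]
opening: 0.999
finger_force: 0.0
```

Run:
```python
from h import *
s=show(); plan((.5485,.1246,.014),95.3)
im=viewer.camera("wrist"); np.save("pics/w10.npy",dict(img=im,s=s),allow_pickle=True); blobs(im,s)
```

```text
29.23 [ 0.5382 -0.2952  0.1707] yaw 94.78 open 0.999 F [-1.   0.5 -1.3] grip 0.0
shift [13.928  1.496  5.193] turn [ 0.024  0.023 -0.086]
blue [  67  159   57   44 2056] [ 402. -305.]
blue [  3   0  70 112 784] [ 373. -223.]
```

Blue is home at the stop. Now black.

Call:
jog_arm([
  [[0.99,0.11,0],[0,0,-0.09],0],
  [[0.99,0.11,0],[0,0,0],0],
  [[0.99,0.11,0],[0,0,0],0],
  [[0.99,0.11,0],[0,0,0],0],
  [[0.99,0.11,0],[0,0,0],0],
  [[0.99,0.11,0],[0,0,0],0],
  [[0.99,0.11,0],[0,0,0],0],
  [[0.99,0.11,0],[0,0,0],0],
  [[0.99,0.11,0],[0,0,0],0],
  [[0.99,0.1,0],[0,0,0],0],
  [[0.99,0.1,0],[0,0,0],0],
  [[0.99,0.1,0],[0,0,0],0],
  [[0.99,0.1,0],[0,0,0],0],
  [[0.99,0.1,0],[0,0,0],0],
  [[0,0,0.5],[0,0,0],0],
  [[0,0,1],[0,0,0],0],
  [[0,0,1],[0,0,0],0],
  [[0,0,0.5],[0,0,0],0],
  [[0,0,0],[0,0,0],0],
  [[0,0,0],[0,0,0],0],
])

```text
clock: 30.95
tcp_pos: [0.5436, 0.1232, 0.078]
ee_rot: [0.674, 0.739, -0.001, -0.001]
force: [-0.9, 0.9, 0.7]
opening: 1.001
finger_force: 0.0
```

Run:
```python
from h import *
s=show(); plan((.5485,.1246,.014),95.3)
```

```text
30.95 [0.5436 0.1232 0.078 ] yaw 95.32 open 1.001 F [-0.9  0.9  0.7] grip 0.0
shift [0.03  0.173 2.134] turn [-0.021 -0.002  0.003]
```

Call:
jog_arm([
  [[0.03,0.15,0.3],[0,0,0],0],
  [[0,0,0.9],[0,0,0],0],
  [[0,0,0.6],[0,0,0],0],
  [[0,0,0.32],[0,0,0],0],
  [[0,0,0],[0,0,0],0],
  [[0,0,0],[0,0,0],1],
  [[0,0,0],[0,0,0],1],
  [[0,0,0],[0,0,0],1],
  [[0,0,0],[0,0,0],1],
  [[0,0,0],[0,0,0],1],
  [[0,0,0],[0,0,0],1],
  [[0,0,0],[0,0,0],1],
  [[0,0,0],[0,0,0],1],
])

```text
clock: 32.03
tcp_pos: [0.5487, 0.1246, 0.0164]
ee_rot: [0.673, 0.739, 0.0, 0.0]
force: [-3.7, -0.6, 7.8]
opening: 0.527
finger_force: 39.9
```

Run:
```python
from h import *
s=show(); plan((.538,-.2951,.155),94.8)
```

```text
32.03 [0.5487 0.1246 0.0164] yaw 95.33 open 0.527 F [-3.7 -0.6  7.8] grip 39.9
shift [-13.896  -1.649  -4.619] turn [0.009 0.002 0.088]
```

Call:
jog_arm([
  [[0,0,-0.5],[0,0,0],1],
  [[0,0,-1],[0,0,0],1],
  [[0,0,-1],[0,0,0],1],
  [[0,0,-1],[0,0,0],1],
  [[0,0,-0.7],[0,0,0],1],
  [[0,0,-0.4],[0,0,0],1],
  [[-0.99,-0.12,0],[0,0,0],1],
  [[-0.99,-0.12,0],[0,0,0],1],
  [[-0.99,-0.12,0],[0,0,0],1],
  [[-0.99,-0.12,0],[0,0,0],1],
  [[-0.99,-0.12,0],[0,0,0],1],
  [[-0.99,-0.12,0],[0,0,0],1],
  [[-0.99,-0.12,0],[0,0,0],1],
  [[-0.99,-0.12,0],[0,0,0],1],
  [[-0.99,-0.12,0],[0,0,0],1],
  [[-0.99,-0.12,0],[0,0,0],1],
  [[-0.99,-0.12,0],[0,0,0],1],
  [[-0.99,-0.11,0],[0,0,0],1],
  [[-0.99,-0.11,0],[0,0,0],1],
  [[-0.99,-0.11,0],[0,0,0],1],
])

```text
clock: 33.7
tcp_pos: [0.5375, -0.2955, 0.1536]
ee_rot: [0.674, 0.739, 0.0, 0.0]
force: [0.3, 0.3, -0.7]
opening: 0.524
finger_force: 41.2
```

Call:
jog_arm([
  [[0,0,0],[0,0,0.09],1],
  [[0,0,0],[0,0,0],1],
  [[0,0,0],[0,0,0],1],
])

```text
clock: 33.95
tcp_pos: [0.5377, -0.2936, 0.1532]
ee_rot: [0.677, 0.736, 0.0, -0.0]
force: [0.7, 1.0, -0.7]
opening: 0.521
finger_force: 41.2
```

Run:
```python
from h import *
s=show(); plan((.538,-.2951,.0528),94.8)
```

```text
33.95 [ 0.5377 -0.2936  0.1532] yaw 94.79 open 0.521 F [ 0.7  1.  -0.7] grip 41.2
shift [-0.053  0.007  3.348] turn [ 0.001 -0.002 -0.002]
```

Call:
jog_arm([
  [[-0.04,0,0.7],[0,0,0],1],
  [[0,0,0.9],[0,0,0],1],
  [[0,0,0.8],[0,0,0],1],
  [[0,0,0.5],[0,0,0],1],
  [[0,0,0.3],[0,0,0],1],
  [[0,0,0.15],[0,0,0],1],
  [[0,0,0.03],[0,0,0],1],
  [[0,0,0],[0,0,0],1],
  [[0,0,0],[0,0,0],1],
])

```text
clock: 34.7
tcp_pos: [0.5383, -0.2954, 0.0528]
ee_rot: [0.677, 0.736, 0.0, 0.001]
force: [0.3, 0.4, -1.1]
opening: 0.527
finger_force: 41.2
```

Call:
jog_arm([
  [[0,0,0.04],[0,0,0],1],
  [[0,0,0.03],[0,0,0],1],
  [[0,0,0.02],[0,0,0],1],
  [[0,0,0],[0,0,0],1],
  [[0,0,0],[0,0,0],1],
])

```text
clock: 35.12
tcp_pos: [0.5379, -0.2954, 0.0495]
ee_rot: [0.677, 0.736, 0.0, 0.0]
force: [-1.3, 1.1, 4.5]
opening: 0.524
finger_force: 41.7
```

Call:
jog_arm([
  [[0,0,0],[0,0,0],0.44],
  [[0,0,0],[0,0,0],0.41],
  [[0,0,0],[0,0,0],0.38],
  [[0,0,0],[0,0,0],0.35],
  [[0,0,0],[0,0,0],0.32],
  [[0,0,0],[0,0,0],0.3],
  [[0,0,0],[0,0,0],0.3],
  [[0,0,-0.2],[0,0,0],0.3],
  [[0,0,-0.4],[0,0,0],0.3],
  [[0,0,-0.7],[0,0,0],0.3],
  [[0,0,-1],[0,0,0],0.3],
  [[0,0,-1],[0,0,0],0.2],
  [[0,0,-0.7],[0,0,0],0],
  [[0,0,0],[0,0,0],0],
  [[0,0,0],[0,0,0],0],
])

```text
clock: 36.37
tcp_pos: [0.5382, -0.2955, 0.171]
ee_rot: [0.677, 0.736, 0.0, 0.002]
force: [0.1, -0.5, -1.0]
opening: 0.999
finger_force: 0.0
```

Call:
jog_arm([
  [[0.9,-0.4,-0.7],[0,0,0],0],
  [[0.9,-0.4,-0.7],[0,0,0],0],
  [[0.9,-0.4,-0.7],[0,0,0],0],
  [[0.9,-0.4,-0.7],[0,0,0],0],
  [[0.9,-0.4,-0.7],[0,0,0],0],
  [[0.9,-0.4,-0.7],[0,0,0],0],
  [[0,0,0],[0,0,0],0],
  [[0,0,0],[0,0,0],0],
])

```text
clock: 37.03
tcp_pos: [0.4523, -0.1391, 0.2956]
ee_rot: [0.677, 0.736, 0.0, 0.001]
force: [-0.1, -0.5, -0.8]
opening: 1.003
finger_force: 0.0
```

Run:
```python
from h import *
import cv2
s=show()
im=viewer.camera("wrist"); blobs(im,s)
cv2.imwrite("pics/w11.png",cv2.resize(im[0:330,130:370,::-1],(600,600),interpolation=cv2.INTER_CUBIC))
```

```text
37.03 [ 0.4523 -0.1391  0.2956] yaw 94.86 open 1.003 F [-0.1 -0.5 -0.8] grip 0.0
yellow [ 191   15   42   49 1550] [398.   1.]
yellow [274  22  36  10  68] [492.  24.]
red0 [ 231   22   39   39 1212] [444.   3.]
green [ 274   25   34   38 1023] [491.   4.]
blue [   0   67  158  100 3149] [ 250. -141.]
blue [187 259  30  24 596] [ 400. -310.]
```

View pics/w11.png

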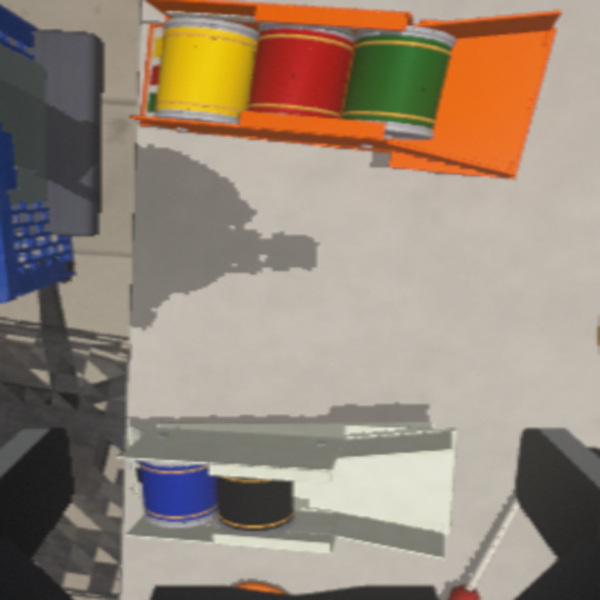

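The picture shows orange holding yellow, red, green (205/300/400, 75) and white holding blue (180,492) and black (257,502). All are square and touching, and the arm is clear, so I'm handing in.

```bash
python3 -c "
from station import order
print(order.hand_in())"
```

```text
the job is handed in; nothing more can be done
None
```

The job is handed in at about 37 s: yellow, red and green are in the orange chute and blue and black in the white, in tasting order and square, touching or against the stop in the last picture, and the unlabelled tin was not touched; the hand-in gave no verdict.

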